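# Bring the specimen carriage to rest under the reading microscope

### The job

Roll the fossil on its free-running rail carriage over to the small horizontal microscope, pushing and braking gently on the two spring buffers only, and bring it to rest with its orange pointer in line with the microscope's red pointer, within about a centimetre. It hardly slows down by itself: it must never run into the red end stops, and the tray and fossil must not be touched. Finish with the hand clear and the carriage having stood still at the mark, untouched, for at least two seconds; leave the jar, slide box and stone alone.

Things in the scene. Friction and masses are not known exactly. Their poses are not given: they have to be found in the camera images.
- rail: Fixed aluminium rail bed, 110 (x) x 740 (y) x 10 mm. Origin: centre of its underside on the table; y runs along the rail, x across it (away from the robot), z up; turned by up to 0.12 rad. A red stop at each end, 34 mm high, 100 mm wide, inner faces at y = +320 and -320 mm. The carriage and all on it count as part of it.
- carriage (a joint): Carriage travel, m: 0 at the +y stop, 0.5 at the -y stop; centre at rail y = 0.25 - value. Body with tray 120 (x) x 140 (y) mm, 23 to 75 mm above the table, fossil to 93 mm. Moving mass about 2.4 kg (2.0 to 2.9), drag about 0.12 N per m/s plus 0.0015 N dry friction: it coasts 10 s and more. Starts at rest at 0.04 to 0.10, near the +y end.
- buffer_rear_face (a point): Middle of the outer face of the rear (+y) buffer: slick black plate 100 mm wide (x), 34 mm high, 37 to 71 mm above the table, on a yellow block that telescopes into the carriage. Relaxed it lies 120 mm from the carriage centre. Push here towards -y to speed the carriage up.
- buffer_front_face (a point): The same on the front (-y) buffer, relaxed 120 mm from the carriage centre towards -y. Press here towards +y to brake. The carriage bounces back off a hand that stands still; let the hand give way.
- buffer_rear (a joint): Compression of the rear buffer, m: 0 relaxed, 0.042 fully pressed in. Linear spring 60 N/m, no preload, little damping (0.8 N per m/s).
- buffer_front (a joint): Compression of the front buffer, m; same spring.
- tray: White specimen tray 120 x 140 x 22 mm with grey top and the terracotta-coloured fossil slab, fixed on the carriage. Origin on the carriage centre at the table's height. Not to be touched.
- pointer (a point): Orange pointer of the carriage: a line on the middle of its far (+x) side, 61 mm from the carriage centre across the rail and 54 mm above the table; an orange bar on the tray's rim shows it from above.
- mark (a point): Tip of the microscope's thin red pointer, 70 mm above the table, beside the carriage's far side; axes parallel to the rail's. The carriage is at the mark when pointer and mark have the same y along the rail, within 12 mm; that is at a carriage value of 0.31 to 0.39.
- scope: Small white horizontal microscope beyond the rail, fixed; base 150 (x) x 110 (y) mm, 126 mm high at the tube, black eyepiece rising to about 155 mm on the far side. Origin under its base, 98 mm behind (+x) the mark; objective ends 57 mm before the origin.
- jar: Closed specimen jar with blue cap, 60 mm diameter, 85 mm high, origin under its centre. Leave alone.
- slide_box: Green slide box 90 x 130 x 34 mm, origin under its centre. Leave alone.
- stone: Brown rounded stone, 72 mm across, 44 mm high, origin under its centre. Leave alone.
Not all that is in view belongs to the job. Leave any pink or purple look-alike of the scope alone.

How it is judged:
By the outcome, as a careful person would: the job done as asked, in the order asked, and still so for the second after the job is handed in, with the robot touching nothing.
It also fails if it takes over 45 s, if anything falls off the work surface, if the arm or the gripper's body presses on something with over 40 N, if the wrist force passes 120 N, or if a joint passes its speed limit or range.

### The arm

A 6-joint arm with a two-finger parallel gripper is mounted at the origin on the work surface. World frame = base frame: x ahead of the robot, y to its left, z up, the work surface at z = 0. Lengths are in m, angles in rad, forces in N, time in s.
With the tool pointing down it reaches from about 0.425 to 0.95 m from the base axis. Payload 14.7 kg.
Tool frame: the origin (TCP) lies on the centre line of the jaws, within the pads' length; the fingertips stand 14 mm ahead of it and the grasp point (between the pads) lies 5 mm behind it; z points along the fingers, y is the line along which they close (so a half turn about z gives the same grasp; the last joint's range is limited). The gripper opens to 85 mm and grips with 20 to 120 N. Pads are 22 mm wide; open, the fingers measure 114 mm over their backs; the gripper's body (76 mm by 85 mm) begins 54 mm behind the grasp point. The pads swing forward as they close: fully open they stand 13 mm farther back than shut.
Start: joints at [-0.047, 0.48, 1.596, -0, 1.065, -0.047], TCP at [0.65, 0, 0.245] pointing down, gripper open.
Joint ranges: [-2.75, 2.75], [-0.82, 2.05], [0.23, 2.67], [-1.56, 4.7], [0.09, 2.69], [-2.92, 2.92]. Speed limits (rad/s): [1.89, 1.89, 2.39, 3.01, 3.01, 3.01].

### API

Orientations are given as a unit quaternion [w, x, y, z].
In Python, from workcell import r gives the robot as it stands.
- The arm moves only by the tool send_rows, never from a script. Its argument "plan" is a list of rows, each a list of 6 numbers: the shift along the world's x, y, z normalised to -1 to 1, where 1 is 120 mm, then the turn, a rotation vector about the world's x, y, z normalised to -1 to 1, where 1 is 60 degrees. A call has 1 to 12 rows; each row shifts and turns the commanded pose from where the row before left it; what a row does not reach is not made up. A row lasts 1/10 s, in which the tool goes at most 50 mm and 8.59 degrees, less where a joint would pass 70% of its speed; a pose out of reach is approached as far as the arm can. A call with a number of a shift or a turn outside -1 to 1 is refused whole. A call with a gripper value outside its range is refused whole. "hand" is the opening, from 0 (shut) to 1 (fully open), set as the call begins (left out, the last holds). The fingers move at their own pace and stop on an object; "force" is the grip in N (left out, the last holds). Time passes only in rows, so rows that do not move let the fingers close. It gives the time, the measured TCP pose, the force, the opening and the grip force at its end, in the units of the state.
- r.state(): the state, without advancing time (a new reading comes with each control period).
- r.get_image(name): name is "scene" or "side" or "wrist"; returns a dict with "image" (420x560x3 uint8, blue, green, red), "range_z" (420x560 float32, m along the optical axis (not along the pixel's ray), 0 where there is no reading), "camera_matrix" (3x3 intrinsics, pixels), "R" (3x3) and "t" (3): a world point X has camera coordinates R X + t. Camera axes: x right, y down, z forward; pixel columns grow to the right and rows downward; lengths in m; the calibration is good to about 2 mm. A picture is of the moment at which its call begins.
- r.finish_job(): hands the job in; it is judged then, once.
The state is a dict: "time_s": time; "qpos": joint angles; "qvel": joint speeds; "effort": joint torques, N m; "ee_pos": TCP position; "orientation": TCP orientation; "contact_force": force on the tool from outside, world axes, zero at the start; "moment": the same for the moment, N m; "gripper_width": finger opening in m; "grasp_force": force on a finger pad.
Only numpy, scipy, OpenCV 4.12 (cv2) and the standard library are available. Lean on these libraries where they do the work, as an engineer would, in place of code of your own. Each camera call takes 0.05 s, during which the arm holds its last target. There are 200 camera calls.

## Working session

There is one attempt and no reset: what is moved stays moved. The work goes in short steps, Python scripts to look and compute and a tool call to move; the robot and the scene stay as the last step left them, time stands still between calls to the robot, and variables do not carry over. Pictures are saved under pics/ and viewed, at most 10 in all, crops included, and the job is handed in when it is done.

Besides the shell and the picture viewer there is one more tool, called by a JSON object that holds its "method" and its "body", one argument or row to a line. send_rows: Moves the arm, as the interface text tells. Its arguments: {"type":"object","properties":{"plan":{"type":"array","items":{"type":"array","items":{"type":"number"}}},"hand":{"type":"number"},"force":{"type":"number"}},"required":["plan"]}

```bash
mkdir -p pics
cat > h.py <<'E'
from workcell import r
import numpy as np, cv2
def get(n):
    d=r.get_image(n); return d
def pts(d):
    K,R,t=d["camera_matrix"],d["R"],d["t"]; z=d["range_z"]
    v,u=np.mgrid[:z.shape[0],:z.shape[1]]
    c=np.stack([(u-K[0,2])/K[0,0]*z,(v-K[1,2])/K[1,1]*z,z],-1)
    return (c-t)@R
E
python3 - <<'E'
from h import *
for n in("scene","side"):
    d=get(n); cv2.imwrite(f"pics/{n}0.png",d["image"]); np.savez(f"{n}0.npz",**d)
    print(n,-d["R"].T@d["t"])
s=r.state();print(s["time_s"],s["ee_pos"],s["orientation"])
E
```

```text
scene [1.01920356 0.47632662 1.15514559]
side [-0.18944075 -0.70911281  0.93693029]
0.1 [6.49629920e-01 6.12702951e-05 2.44734633e-01] [-4.12241642e-04  7.07095130e-01  7.07118217e-01 -3.66597231e-04]
```

View pics/scene0.png

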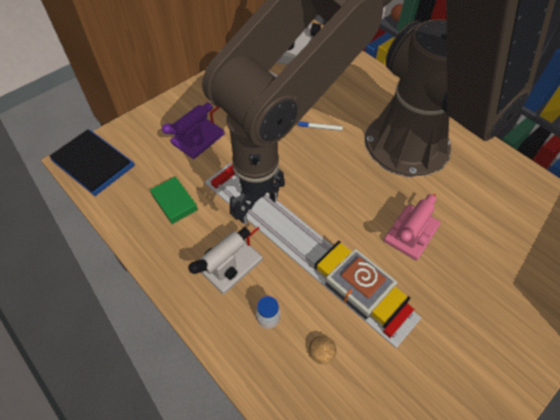

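View pics/side0.png

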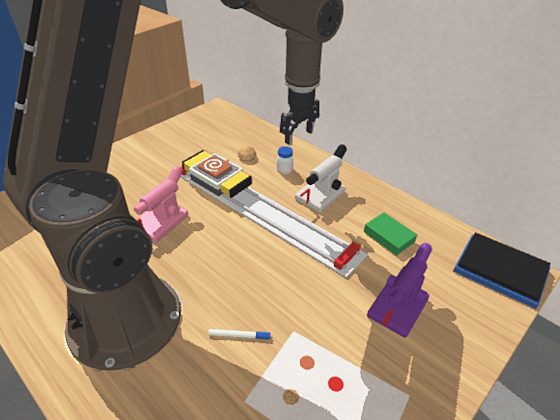

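The scene view shows the carriage near the +y end (about 365,280) and the red stops at (400,320) and (222,175). The white scope's red pointer tip is near (258,229), and the pink and purple scopes are decoys. The side view shows the red pointer at (306,193) and the far stop at (347,254).

Run:
```python
from h import *
for n in("scene","side"):
    d=dict(np.load(f"{n}0.npz")); P=pts(d); hsv=cv2.cvtColor(d["image"],cv2.COLOR_BGR2HSV)
    H,S,V=[hsv[...,i].astype(int) for i in range(3)]
    for name,m in (("red",((H<5)|(H>175))&(S>170)&(V>70)),("orange",(H>=6)&(H<=17)&(S>190)&(V>120)),("yellow",(H>20)&(H<32)&(S>180)&(V>120)),("blue",(H>105)&(H<125)&(S>170)&(V>100)),("green",(H>50)&(H<80)&(S>150))):
        k,l,st,c=cv2.connectedComponentsWithStats(m.astype(np.uint8))
        for i in range(1,k):
            q=P[(l==i)&(d["range_z"]>0)]
            if st[i,4]<6 or len(q)<4 or st[i,4]>3000: continue
            q=q[(q[:,2]>-.02)]
            if len(q)<4 or np.median(q[:,0])<.3 or np.median(q[:,0])>1: continue
            print(n,name,st[i].tolist(),"med",np.median(q,0).round(3),"lo",np.percentile(q,3,0).round(3),"hi",np.percentile(q,97,0).round(3))
for n,(y,x,h,w) in {"scene":(150,200,200,230),"side":(140,170,140,210)}.items():
    im=cv2.imread(f"pics/{n}0.png")[y:y+h,x:x+w]; cv2.imwrite(f"pics/{n}c.png",cv2.resize(im,None,fx=3,fy=3,interpolation=2)[:600,:800])
```

```text
scene red [210, 107, 8, 15, 22] med [ 0.443 -0.488  0.069] lo [ 0.418 -0.492  0.034] hi [ 0.449 -0.484  0.076]
scene red [212, 166, 22, 21, 192] med [ 0.563 -0.275  0.034] lo [ 0.525 -0.289  0.019] hi [ 0.602 -0.268  0.039]
scene red [247, 228, 11, 17, 30] med [ 0.656 -0.043  0.071] lo [ 0.622 -0.046  0.033] hi [ 0.66  -0.04   0.081]
scene red [384, 304, 30, 33, 350] med [0.517 0.382 0.035] lo [0.469 0.37  0.03 ] hi [0.561 0.392 0.041]
scene yellow [318, 243, 33, 32, 476] med [0.529 0.16  0.07 ] lo [0.483 0.141 0.066] hi [0.573 0.178 0.075]
scene yellow [372, 287, 35, 35, 567] med [0.519 0.344 0.07 ] lo [0.471 0.326 0.064] hi [0.562 0.362 0.075]
scene blue [114, 169, 12, 9, 24] med [ 0.788 -0.516  0.013] lo [ 0.771 -0.521  0.007] hi [ 0.809 -0.511  0.021]
scene blue [105, 179, 9, 6, 17] med [ 0.832 -0.51   0.012] lo [ 0.818 -0.513  0.008] hi [ 0.843 -0.505  0.022]
scene blue [98, 185, 8, 7, 17] med [ 0.86  -0.506  0.011] lo [ 0.849 -0.51   0.007] hi [ 0.874 -0.502  0.018]
scene blue [94, 191, 3, 3, 6] med [ 0.884 -0.501  0.015] lo [ 0.882 -0.503  0.011] hi [ 0.888 -0.5    0.018]
scen
[... 493 characters left out ...]
.506 -0.298  0.018] hi [ 0.598 -0.273  0.038]
side red [383, 310, 9, 16, 54] med [ 0.435 -0.492  0.072] lo [ 0.407 -0.497  0.02 ] hi [ 0.446 -0.488  0.078]
side blue [279, 147, 13, 11, 117] med [0.744 0.138 0.085] lo [0.729 0.12  0.073] hi [0.77  0.161 0.089]
side blue [463, 245, 5, 9, 9] med [ 0.823 -0.513  0.02 ] lo [ 0.805 -0.516  0.017] hi [ 0.837 -0.51   0.022]
side blue [456, 260, 4, 7, 7] med [ 0.753 -0.523  0.019] lo [ 0.743 -0.525  0.017] hi [ 0.768 -0.521  0.022]
side blue [454, 268, 3, 4, 7] med [ 0.74  -0.527  0.004] lo [ 0.736 -0.531  0.002] hi [ 0.741 -0.525  0.011]
side green [364, 213, 53, 42, 149] med [ 0.734 -0.317  0.033] lo [ 0.676 -0.386  0.004] hi [ 0.767 -0.254  0.039]
```

View pics/scenec.png

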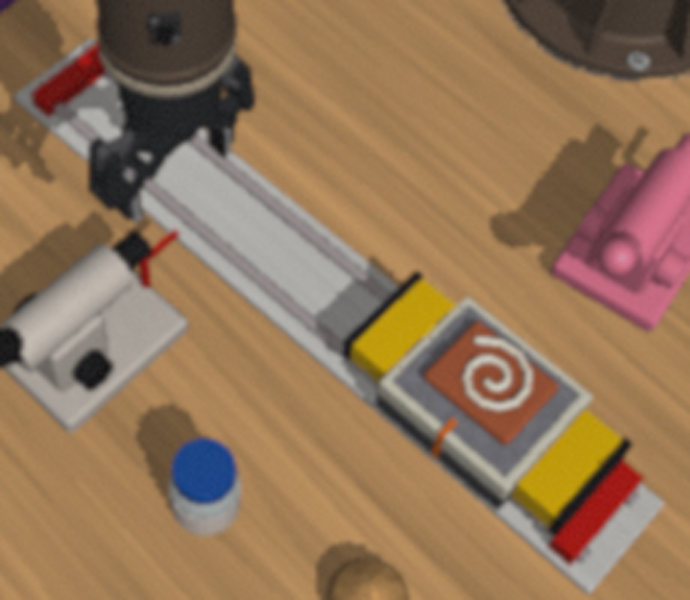

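The crop shows the red pointer tip at about scene pixel (259,228) and the orange bar at about (348,295). Both yellow buffers and both stops are clear.

```bash
cat >> h.py <<'E'
TH=0.055; RO=np.array([0.5345,0.048])   # refined below by rail.npy if there
def rail(p):
    th,ox,oy=np.load("rail.npy"); c,s=np.cos(th),np.sin(th); q=np.asarray(p)[...,:2]-[ox,oy]
    return np.stack([q@[c,s],q@[-s,c]],-1)
def ray(d,u,v,z):
    K,R,t=d["camera_matrix"],d["R"],d["t"]; C=-R.T@t
    w=R.T@np.array([(u-K[0,2])/K[0,0],(v-K[1,2])/K[1,1],1]); return C+w*(z-C[2])/w[2]
def hsvm(d,lo,hi):
    return cv2.inRange(cv2.cvtColor(d["image"],cv2.COLOR_BGR2HSV),lo,hi)>0
def fossil(d):   # rail y of slab centre, count
    P=pts(d); q=rail(P); m=hsvm(d,(4,110,60),(16,215,230))&(P[...,2]>.075)&(P[...,2]<.105)&(abs(q[...,0])<.06)&(abs(q[...,1])<.4)&(d["range_z"]>0)
    if m.sum()<30: return np.nan,int(m.sum())
    y=q[...,1][m]; return (np.percentile(y,4)+np.percentile(y,96))/2,int(m.sum())
def bar(d):      # orange bar
    P=pts(d); q=rail(P); m=hsvm(d,(6,190,130),(18,255,255))&(P[...,2]>.06)&(P[...,2]<.095)&(abs(q[...,0]-.055)<.02)&(abs(q[...,1])<.35)
    k,l,st,c=cv2.connectedComponentsWithStats(m.astype(np.uint8))
    if k<2: return None
    i=1+np.argmax(st[1:,4]); return c[i],st[i,4],rail(ray(d,*c[i],.076))
E
python3 - <<'E'
from h import *
D={n:dict(np.load(f"{n}0.npz")) for n in("scene","side")}
# rail direction from stops' tops
T={}
for n,d in D.items():
    P=pts(d); m=(hsvm(d,(0,170,70),(5,255,255))|hsvm(d,(175,170,70),(180,255,255)))&(P[...,2]>.029)&(P[...,2]<.04)&(P[...,0]>.45)&(P[...,0]<.62)&(abs(P[...,1])<.42)&(abs(P[...,1])>.2)
    for s in(1,-1):
        q=P[m&(P[...,1]*s>0)]
        if len(q)>40:
            c=cv2.minAreaRect((q[:,:2]*1000).astype(np.float32)); print(n,s,len(q),c); T[n,s]=np.array(c[0])/1000
a,b=T["scene",1],T["side",-1]; th=np.arctan2(-(a-b)[0],(a-b)[1]); o=(a+b)/2
np.save("rail.npy",[th,*o]); print("theta",th,"o",o,"half",np.linalg.norm(a-b)/2)
for n,d in D.items():
    P=pts(d)
    print(n,"fossil",fossil(d),"bar",bar(d))
    m=hsvm(d,(20,130,60),(34,255,255))&(P[...,2]>.06)&(P[...,2]<.08); q=rail(P); m&=(abs(q[...,0])<.07)&(abs(q[...,1])<.4)
    k,l,st,c=cv2.connectedComponentsWithStats(m.astype(np.uint8))
    for i in range(1,k):
        if st[i,4]>40: print(" yellow",st[i,4],np.percentile(q[l==i],[3,50,97],axis=0).round(4).tolist())
    # red mark tip
    m=(hsvm(d,(0,140,60),(6,255,255))|hsvm(d,(174,140,60),(180,255,255)))&(P[...,1]>-.1)&(P[...,1]<.03)&(P[...,0]>.58)&(P[...,0]<.7)
    v,u=np.nonzero(m)
    for a_,b_ in sorted(zip(u,v),key=lambda t:rail(ray(d,*t,.07))[0])[:6]: print(" tip",a_,b_,rail(ray(d,a_,b_,.07)).round(4),P[b_,a_].round(3))
E
```

```text
scene 1 326 ((513.1476440429688, 381.1322937011719), (99.12918090820312, 22.596712112426758), 3.340517997741699)
scene -1 149 ((560.9703979492188, -278.0885009765625), (87.28553771972656, 20.79543113708496), 1.9895875453948975)
side -1 233 ((554.0519409179688, -284.8227844238281), (99.41775512695312, 24.405622482299805), 2.982241630554199)
theta 0.061344938973495945 o [0.53359979 0.04815475] half 0.33360505376242167
scene fossil (np.float64(0.20499790108596178), 634) bar (array([349., 292.]), np.int32(3), array([0.05002468, 0.20378501]))
 yellow 520 [[-0.0453, 0.0916], [0.0019, 0.1112], [0.0465, 0.1312]]
 yellow 624 [[-0.0452, 0.2767], [0.0022, 0.2969], [0.0462, 0.3164]]
 tip 218 106 [-0.1593 -0.5362] [ 0.688 -0.051  0.567]
 tip 258 228 [ 0.078  -0.0987] [ 0.619 -0.044  0.073]
 tip 257 228 [ 0.08   -0.1007] [ 0.621 -0.046  0.073]
 tip 256 228 [ 0.0819 -0.1026] [ 0.621 -0.05   0.068]
 tip 257 229 [ 0.0822 -0.0983] [ 0.622 -0.045  0.07 ]
 tip 256 229 [ 0.0842 -0.1003] [ 0.626 -0.044  0.075]
side fossil (np.float64(0.1997330104289303), 261) bar (array([226.5, 160.5]), np.int32(4), array([0.05304341, 0.20290432]))
 yellow 180 [[-0.0468, 0.2781], [-0.0043, 0.2966], [0.045, 0.3143]]
 yellow 244 [[-0.0457, 0.0903], [-0.0045, 0.1103], [0.0446, 0.1305]]
 tip 307 203 [ 0.0633 -0.1382] [ 0.657 -0.045  0.013]
 tip 307 202 [ 0.067  -0.1353] [ 0.659 -0.043  0.015]
 tip 307 201 [ 0.0708 -0.1324] [ 0.656 -0.046  0.023]
 tip 307 200 [ 0.0746 -0.1295] [ 0.658 -0.044  0.025]
 tip 307 199 [ 0.0784 -0.1266] [ 0.654 -0.046  0.033]
 tip 300 195 [ 0.0794 -0.0981] [ 0.619 -0.045  0.07 ]
```

{"method": "send_rows", "body": {
  "plan": [
    [-0.096,0.286,0,0,0,0.03],
    [-0.096,0.286,0,0,0,0.03],
    [-0.096,0.286,0,0,0,0],
    [-0.096,0.286,0,0,0,0],
    [-0.096,0.286,0,0,0,0],
    [-0.096,0.286,0,0,0,0],
    [-0.096,0.286,0,0,0,0],
    [-0.096,0.286,0,0,0,0],
    [-0.096,0.286,0,0,0,0],
    [-0.096,0.286,0,0,0,0],
    [-0.096,0.286,0,0,0,0],
    [-0.096,0.286,0,0,0,0]
  ],
  "hand": 0,
  "force": 20
}}

```text
time_s: 1.3
ee_pos: [0.5109, 0.4131, 0.245]
orientation: [-0.0, 0.685, 0.729, -0.0]
contact_force: [0.1, -0.2, 0.2]
gripper_width: 0.0005
grasp_force: 0.0
```

{"method": "send_rows", "body": {
  "plan": [
    [0,0,-0.25,0,0,0],
    [0,0,-0.25,0,0,0],
    [0,0,-0.25,0,0,0],
    [0,0,-0.25,0,0,0],
    [0,0,-0.25,0,0,0],
    [0,0,-0.24,0,0,0],
    [0,0,0,0,0,0],
    [0,0,0,0,0,0]
  ]
}}

```text
time_s: 2.1
ee_pos: [0.5116, 0.4117, 0.0665]
orientation: [-0.0, 0.685, 0.729, -0.001]
contact_force: [0.4, 0.6, 0.3]
gripper_width: 0.0001
grasp_force: 0.0
```

```bash
cat > look.py <<'E'
from h import *; import sys
f=[]
for n in ("scene","side"):
    t=r.state()["time_s"]; d=get(n); y,c=fossil(d); b=bar(d)
    P=pts(d); q=rail(P); m=hsvm(d,(20,130,60),(34,255,255))&(P[...,2]>.06)&(P[...,2]<.08)&(abs(q[...,0])<.07)&(abs(q[...,1])<.4)
    k,l,st,cc=cv2.connectedComponentsWithStats(m.astype(np.uint8))
    Y=[(np.percentile(q[l==i],[3,50,97],axis=0)[:,1].round(4).tolist(),int(st[i,4])) for i in range(1,k) if st[i,4]>40]
    print(n,round(t,2),"fossil",round(float(y),4),c,"yel",Y,"bar",None if b is None else b[2].round(4))
    if len(sys.argv)>1 and n in sys.argv[2:]: cv2.imwrite(f"pics/{sys.argv[1]}_{n}.png",d["image"])
s=r.state(); print(s["time_s"],np.round(s["ee_pos"],4),"rail",rail(s["ee_pos"]).round(4),"F",np.round(s["contact_force"],2),s["gripper_width"])
E
python3 look.py a side
```

```text
scene 2.1 fossil 0.2047 616 yel [([0.0919, 0.1116, 0.1311], 513), ([0.2767, 0.2961, 0.3154], 609)] bar [0.05   0.2038]
side 2.15 fossil 0.1994 259 yel [([0.2777, 0.2952, 0.3132], 182), ([0.0898, 0.111, 0.1311], 243)] bar [0.053  0.2029]
2.2 [0.5125 0.4124 0.0681] rail [0.0013 0.3649] F [ 0.78 -0.4  -0.12] 1.116755710085665e-05
```

View pics/a_side.png

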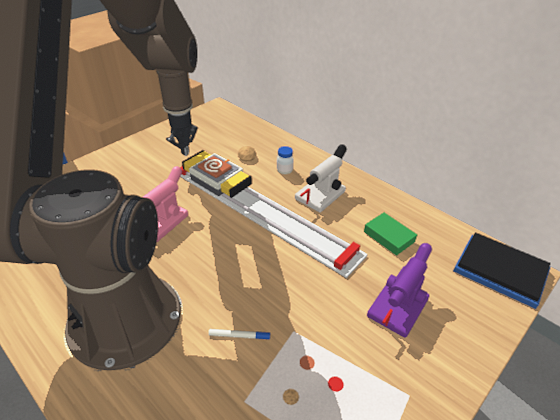

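The hand stands just behind the rear buffer, at about (185,150) in the side view. The carriage hasn't moved. Next is the push.

{"method": "send_rows", "body": {
  "plan": [
    [0.0036,-0.058,0,0,0,0],
    [0.0036,-0.058,0,0,0,0],
    [0.0018,-0.029,0,0,0,0],
    [0.0018,-0.029,0,0,0,0],
    [0.0018,-0.029,0,0,0,0],
    [0.0018,-0.029,0,0,0,0],
    [0.0018,-0.029,0,0,0,0],
    [0.0018,-0.029,0,0,0,0],
    [0.0018,-0.029,0,0,0,0],
    [0.0018,-0.029,0,0,0,0],
    [0.0018,-0.029,0,0,0,0],
    [0.0018,-0.029,0,0,0,0]
  ]
}}

```text
time_s: 3.4
ee_pos: [0.5148, 0.3628, 0.0665]
orientation: [-0.0, 0.685, 0.729, -0.0]
contact_force: [-0.3, 0.3, -0.2]
gripper_width: 0.0001
grasp_force: 0.1
```

{"method": "send_rows", "body": {
  "plan": [
    [0.0018,-0.029,0,0,0,0],
    [0.0018,-0.029,0,0,0,0],
    [0.0018,-0.029,0,0,0,0],
    [0.0018,-0.029,0,0,0,0],
    [0.0018,-0.029,0,0,0,0]
  ]
}}

```text
time_s: 3.9
ee_pos: [0.5159, 0.3455, 0.0665]
orientation: [-0.0, 0.685, 0.729, 0.0]
contact_force: [0.2, -0.4, -0.2]
gripper_width: -0.0001
grasp_force: 0.0
```

```bash
python3 look.py; python3 look.py
```

```text
scene 3.9 fossil 0.1579 591 yel [([0.0444, 0.0643, 0.0839], 496), ([0.2294, 0.2469, 0.2681], 522)] bar [0.0478 0.1563]
side 3.95 fossil 0.1483 265 yel [([0.2265, 0.2461, 0.2639], 194), ([0.0399, 0.0598, 0.0802], 261)] bar [0.0561 0.1508]
4.0 [0.5158 0.3452 0.0665] rail [0.0005 0.2976] F [-0.63  0.68  0.62] 7.464281007259068e-05
scene 4.0 fossil 0.1515 582 yel [([0.0381, 0.0575, 0.0773], 499), ([0.2232, 0.2417, 0.2616], 541)] bar [0.0492 0.1496]
side 4.05 fossil 0.143 273 yel [([0.2213, 0.2388, 0.2574], 197), ([0.0336, 0.0536, 0.0732], 254)] bar [0.0583 0.1482]
4.1 [0.5159 0.3457 0.0665] rail [0.0006 0.2981] F [ 0.47 -0.49 -0.52] 6.341672299562916e-05
```

{"method": "send_rows", "body": {
  "plan": [
    [0,0.05,0.28,0,0,0],
    [0,0,0.28,0,0,0],
    [0,0,0.28,0,0,0],
    [0,0,0.1,0,0,0]
  ]
}}

```text
time_s: 4.5
ee_pos: [0.5171, 0.3528, 0.1827]
orientation: [0.001, 0.684, 0.729, 0.002]
contact_force: [0.5, 1.4, 0.4]
gripper_width: -0.0
grasp_force: 0.0
```

{"method": "send_rows", "body": {
  "plan": [
    [0.023,-0.392,0,0,0,0],
    [0.023,-0.392,0,0,0,0],
    [0.023,-0.392,0,0,0,0],
    [0.023,-0.392,0,0,0,0],
    [0.023,-0.392,0,0,0,0],
    [0.023,-0.392,0,0,0,0],
    [0.023,-0.392,0,0,0,0],
    [0.023,-0.392,0,0,0,0],
    [0.023,-0.392,0,0,0,0],
    [0.023,-0.392,0,0,0,0],
    [0.023,-0.392,0,0,0,0],
    [0.023,-0.392,0,0,0,0]
  ]
}}

```text
time_s: 5.7
ee_pos: [0.5486, -0.2146, 0.1789]
orientation: [-0.0, 0.685, 0.729, -0.0]
contact_force: [0.7, 0.1, 0.2]
gripper_width: 0.0001
grasp_force: 0.0
```

{"method": "send_rows", "body": {
  "plan": [
    [0,0,-0.31,0,0,0],
    [0,0,-0.31,0,0,0],
    [0,0,-0.31,0,0,0]
  ]
}}

```text
time_s: 6.0
ee_pos: [0.5487, -0.2132, 0.0662]
orientation: [0.0, 0.685, 0.729, 0.0]
contact_force: [1.5, 0.8, 0.6]
gripper_width: -0.0003
grasp_force: 0.0
```

```bash
python3 look.py
```

```text
scene 6.0 fossil 0.031 529 yel [([-0.0822, -0.0628, -0.0435], 445), ([0.103, 0.1234, 0.143], 529)] bar [0.0489 0.0293]
side 6.05 fossil 0.0228 301 yel [([0.1009, 0.1186, 0.1369], 224), ([-0.0858, -0.0664, -0.0461], 286)] bar [0.0568 0.0248]
6.1 [ 0.5459 -0.2115  0.0633] rail [-0.0036 -0.2599] F [-0.24 -0.37  0.15] -8.036718165594612e-05
```

{"method": "send_rows", "body": {
  "plan": [
    [0,0.14,0,0,0,0],
    [0,0.15,0,0,0,0],
    [-0.005,0.14,0,0,0,0],
    [0,0,0,0,0,0],
    [0,0,0,0,0,0],
    [0,0,0,0,0,0],
    [0,0,0,0,0,0],
    [0,0,0,0,0,0],
    [0,0,0,0,0,0],
    [0,0,0,0,0,0]
  ]
}}

```text
time_s: 7.1
ee_pos: [0.5483, -0.1613, 0.0676]
orientation: [-0.0, 0.685, 0.729, -0.0]
contact_force: [0.1, -0.3, -0.7]
gripper_width: 0.0002
grasp_force: 0.0
```

```bash
python3 look.py
```

```text
scene 7.1 fossil -0.0297 497 yel [([-0.1439, -0.1237, -0.1046], 421), ([0.0422, 0.0624, 0.0819], 504)] bar [ 0.05   -0.0313]
side 7.15 fossil -0.0379 322 yel [([0.0398, 0.0576, 0.0773], 239), ([-0.146, -0.1265, -0.1073], 311)] bar [ 0.0571 -0.0344]
7.2 [ 0.5483 -0.1613  0.0676] rail [ 0.0019 -0.2099] F [-0.05  0.34 -0.59] -2.553315186598525e-05
```

{"method": "send_rows", "body": {
  "plan": [
    [0,0,0,0,0,0],
    [0,0,0,0,0,0],
    [0,0,0,0,0,0],
    [0,0,0,0,0,0],
    [0,0,0,0,0,0],
    [0,0,0,0,0,0],
    [0,0,0,0,0,0],
    [0.0012,-0.02,0,0,0,0],
    [0.0012,-0.02,0,0,0,0],
    [0.0012,-0.02,0,0,0,0],
    [0.0012,-0.02,0,0,0,0],
    [0.0012,-0.02,0,0,0,0]
  ]
}}

```text
time_s: 8.4
ee_pos: [0.5491, -0.1735, 0.0677]
orientation: [0.0, 0.685, 0.729, 0.0]
contact_force: [0.3, 0.1, -0.5]
gripper_width: -0.0001
grasp_force: 0.2
```

{"method": "send_rows", "body": {
  "plan": [
    [0.0012,-0.02,0,0,0,0],
    [0.0012,-0.02,0,0,0,0],
    [0.0012,-0.02,0,0,0,0],
    [0.0012,-0.02,0,0,0,0],
    [0.0012,-0.02,0,0,0,0],
    [0.0012,-0.02,0,0,0,0],
    [0.0012,-0.02,0,0,0,0],
    [0.0012,-0.03,0,0,0,0]
  ]
}}

```text
time_s: 9.2
ee_pos: [0.5503, -0.1937, 0.0677]
orientation: [-0.0, 0.684, 0.729, -0.0]
contact_force: [-1.4, 0.4, -0.0]
gripper_width: 0.0001
grasp_force: 0.0
```

```bash
python3 look.py; python3 look.py
```

```text
scene 9.2 fossil -0.097 463 yel [([-0.2107, -0.1915, -0.172], 396), ([-0.0255, -0.0051, 0.0149], 477)] bar [ 0.0488 -0.0987]
side 9.25 fossil -0.1027 347 yel [([-0.0254, -0.0072, 0.0123], 259), ([-0.2108, -0.1869, -0.1721], 241)] bar [ 0.0538 -0.1001]
9.3 [ 0.5503 -0.194   0.0677] rail [ 0.0019 -0.2427] F [0.32 0.54 0.34] 0.00021868366347004272
scene 9.3 fossil -0.0972 459 yel [([-0.2121, -0.192, -0.1722], 398), ([-0.025, -0.0051, 0.0153], 477)] bar [ 0.0519 -0.0995]
side 9.35 fossil -0.1026 346 yel [([-0.0253, -0.0071, 0.0111], 258), ([-0.2109, -0.187, -0.1712], 244)] bar [ 0.0538 -0.1001]
9.4 [ 0.5502 -0.1936  0.0677] rail [ 0.0018 -0.2424] F [-0.45  0.03 -0.67] -0.0003251662411188697
```

The carriage is practically at rest on the mark. I'll back the hand off, raise it and wait.

{"method": "send_rows", "body": {
  "plan": [
    [0,-0.15,0,0,0,0],
    [0,-0.15,0,0,0,0],
    [0,0,0.25,0,0,0],
    [0,0,0.3,0,0,0],
    [0,0,0.3,0,0,0],
    [0,0,0.3,0,0,0],
    [0,0,0.3,0,0,0],
    [0,0,0,0,0,0],
    [0,0,0,0,0,0],
    [0,0,0,0,0,0],
    [0,0,0,0,0,0],
    [0,0,0,0,0,0]
  ]
}}

```text
time_s: 10.6
ee_pos: [0.5498, -0.2295, 0.2406]
orientation: [-0.001, 0.685, 0.729, -0.0]
contact_force: [0.6, -1.7, -0.1]
gripper_width: -0.0001
grasp_force: 0.0
```

```bash
python3 look.py
```

```text
scene 10.6 fossil -0.0969 459 yel [([-0.2108, -0.1918, -0.172], 398), ([-0.0257, -0.0054, 0.015], 470)] bar [ 0.0501 -0.0992]
side 10.65 fossil -0.1027 348 yel [([-0.0251, -0.0079, 0.0122], 262), ([-0.2116, -0.192, -0.172], 336)] bar [ 0.0538 -0.1001]
10.7 [ 0.55   -0.2295  0.241 ] rail [-0.0006 -0.2781] F [-0.07  0.21  0.43] 9.427691728578809e-05
```

{"method": "send_rows", "body": {
  "plan": [
    [0,0,0,0,0,0],
    [0,0,0,0,0,0],
    [0,0,0,0,0,0],
    [0,0,0,0,0,0],
    [0,0,0,0,0,0],
    [0,0,0,0,0,0],
    [0,0,0,0,0,0],
    [0,0,0,0,0,0],
    [0,0,0,0,0,0],
    [0,0,0,0,0,0],
    [0,0,0,0,0,0],
    [0,0,0,0,0,0]
  ]
}}

```text
time_s: 11.9
ee_pos: [0.5502, -0.2295, 0.2417]
orientation: [-0.0, 0.685, 0.729, -0.0]
contact_force: [0.3, 0.1, 1.0]
gripper_width: 0.0
grasp_force: 0.0
```

{"method": "send_rows", "body": {
  "plan": [
    [0,0,0,0,0,0],
    [0,0,0,0,0,0],
    [0,0,0,0,0,0],
    [0,0,0,0,0,0],
    [0,0,0,0,0,0],
    [0,0,0,0,0,0],
    [0,0,0,0,0,0],
    [0,0,0,0,0,0],
    [0,0,0,0,0,0],
    [0,0,0,0,0,0],
    [0,0,0,0,0,0],
    [0,0,0,0,0,0]
  ]
}}

```text
time_s: 13.1
ee_pos: [0.5503, -0.2295, 0.2417]
orientation: [-0.0, 0.685, 0.729, -0.0]
contact_force: [0.2, 0.7, -0.9]
gripper_width: 0.0002
grasp_force: 0.0
```

```bash
python3 look.py b scene; python3 -c "
import cv2;im=cv2.imread('pics/b_scene.png')[150:340,180:420];cv2.imwrite('pics/bc.png',cv2.resize(im,None,fx=3,fy=3,interpolation=2))"
```

```text
scene 13.1 fossil -0.0973 462 yel [([-0.211, -0.1914, -0.1729], 395), ([-0.0254, -0.0053, 0.0147], 474)] bar [ 0.0501 -0.0992]
side 13.15 fossil -0.1031 348 yel [([-0.0258, -0.0067, 0.0115], 261), ([-0.2116, -0.1914, -0.1722], 337)] bar [ 0.0538 -0.1001]
13.2 [ 0.5503 -0.2295  0.2417] rail [-0.0004 -0.2782] F [0.33 0.35 0.32] 0.00011472729841706519
```

View pics/bc.png

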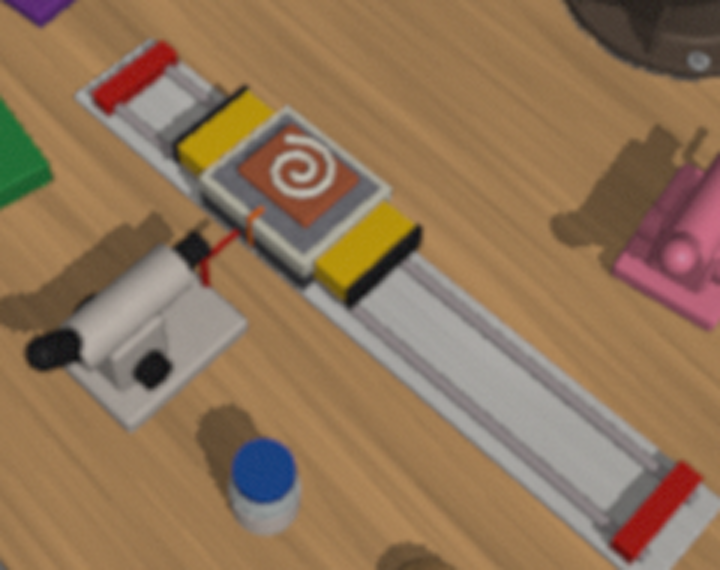

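The red pointer tip (crop 240,232) lines up with the orange bar (crop 253,225). The carriage has stood still for over 3 s, so I'm handing in.

```bash
python3 -c "
from workcell import r; print(r.finish_job())"
```

```text
the job is handed in; nothing more can be done
None
```

I handed the job in at about 13 s: the carriage has stood still and untouched for over 3 s, with its orange pointer within about 2 mm of the microscope's red pointer (by camera), and the hand is raised clear.

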